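# Refit the knob on the jam warmer

## Robot

A 6-joint arm with a two-finger parallel gripper is mounted at the origin on the work surface. World frame = base frame: x ahead of the robot, y to its left, z up, the work surface at z = 0. Lengths are in m, angles in rad, forces in N, time in s.
With the tool pointing down it reaches from about 0.25 to 0.775 m from the base axis. Payload 4 kg.
Tool frame: the origin (TCP) lies at the very end of the fingers, on their centre line; the grasp point (between the pads) lies 19 mm behind it; z points along the fingers, y is the line along which they close (so a half turn about z gives the same grasp; the last joint's range is limited). The gripper opens to 85 mm and grips with 20 to 120 N. Pads are 22 mm wide; open, the fingers measure 114 mm over their backs; the gripper's body (76 mm by 85 mm) begins 54 mm behind the grasp point. The pads swing forward as they close: fully open they stand 13 mm farther back than shut.
Start: joints at [1.017, 0.087, 1.371, -0, 1.684, -0.103], TCP at [0.24, 0.495, 0.231] pointing down, gripper open.
Joint ranges: [-3.1, 3.1], [-0.76, 2.03], [0.27, 2.55], [-1.08, 4.22], [0.17, 2.65], [-2.57, 2.57]. Speed limits (rad/s): [2.79, 2.79, 3.14, 3.14, 3.14, 3.14].

## Interface

Orientations are given as a unit quaternion [x, y, z, w].
In Python, from workcell import robot gives the robot as it stands.
- The arm moves only by the tool step_arm, never from a script. Its argument "deltas" is a list of rows, each an object of numbers: "ax", "ay", "az": the turn, a rotation vector about the tool's x, y, z in degrees; "tx", "ty", "tz": the shift along the tool's x, y, z in cm; "jaw": the closure, from 0 (fully open) to 1 (shut). A call has 1 to 10 rows; each row shifts and turns the commanded pose from where the row before left it, along the tool's axes as they then stand; what a row does not reach is not made up. A row lasts 1/8 s, in which the tool goes at most 62.5 mm and 10.7 degrees, less where a joint would pass 70% of its speed; a pose out of reach is approached as far as the arm can. A call with a gripper value outside its range is refused whole. The fingers move at their own pace and stop on an object; "force" is the grip in N (left out, the last holds). Time passes only in rows, so rows that do not move let the fingers close. It gives the time, the measured TCP pose, the force, the opening and the grip force at its end, in the units of the state.
- robot.get_obs(): the state, without advancing time (a new reading comes with each control period).
- robot.read_camera(name): name is "scene" or "top"; returns the picture (400x640x3 uint8, blue, green, red); there is no depth.
- robot.camera_info(name): a dict with "K" (3x3 intrinsics, pixels), "rvec" (rotation vector, rad) and "tvec" (3), from world to camera coordinates, as OpenCV has them. Camera axes: x right, y down, z forward; pixel columns grow to the right and rows downward; lengths in m; the calibration is good to about 2 mm. A picture is of the moment at which its call begins. camera_info takes no time and is no camera call.
- robot.job_done(): hands the job in; it is judged then, once.
The state is a dict: "clock": time; "qpos": joint angles; "qvel": joint speeds; "joint_efforts": joint torques, N m; "eef_pos": TCP position; "tool_rot": TCP orientation; "ft_force": force on the tool from outside, world axes, zero at the start; "ft_torque": the same for the moment, N m; "opening": finger opening in m; "grasp_force": force on a finger pad.
Only numpy, scipy, OpenCV 4.12 (cv2) and the standard library are available. Lean on these libraries where they do the work, as an engineer would, in place of code of your own. Each camera call takes 0.05 s, during which the arm holds its last target. There are 200 camera calls.

## Task

The jam warmer on the counter is turned away: first swing it round clockwise by the post on its deck until its turntable is right up against its stop. Then take the loose black knob from the counter, turn it so that its keyed bore matches the bare D-shaft, push it down onto the shaft without forcing it and press it fully home against its spring. Finish while still holding the knob pressed down (it springs up if you let go), and leave the jars and other things on the counter where they are.

Things in the scene. Friction and masses are not known exactly. Their poses are not given: they have to be found in the camera images.
- swivel (a joint): turntable angle (rad) about the upright axis at hinge, growing counter-clockwise from above; 0 = the service stop, a hard end stop (deck rib in line with base rib), where the control ledge is on the base rib's side. Starts at 0.6 to 1.3; turns from 0 to 1.5 and no further. Stiff bearing: 1.5 to 2 N at the post moves it, and it stays where it is left.
- hinge (a point): on the turntable's axis, at the top of the round deck (310 mm across, 36 mm above the counter). Fixed to the black base, whose rib is on this frame's -x side. The deck carries a grey box 165 x 150 mm, top 110 mm above the counter, with two jars fixed in it (to 142 mm), and before it a steel control ledge 80 x 130 mm, top 66 mm above the counter.
- post (a point): centre of the top of the round steel post on the deck, by which the deck is turned: 18 mm across, 50 mm tall, top 86 mm above the counter, 128 mm from the turntable's axis; 36 mm free between it and the grey box. Its frame turns with the deck.
- shaft_foot (a point): foot of the bare upright steel D-shaft, on its axis, on the ledge's top (66 mm above the counter). Shaft 14 mm across, ends 18 mm above the ledge, small chamfer, one flat 1.5 mm from the axis on this frame's -x side (at the stop, the base rib's side). Frame turns with the deck, z up. A like knob, already fitted and fixed, stands 62 mm to +y, pointing to -x.
- bush (a joint): how far (m) the sprung brass bush around the shaft is pressed down: 0 free, its 22 mm wide top 6 mm above the ledge; 0.005 bottomed, top 1 mm above the ledge. The spring takes about 2 N to start and 8 N to bottom. The knob's underside rests on it; the bush lifts the knob when it is let go.
- knob: loose black knob, upright on the counter, about 45 g; origin at the centre of the bore's mouth, on its underside, z up. 34 mm tall; flat sides 26 mm apart (grip across y); pointer nose 26 mm to -x (white line on top), tail 18 mm to +x. D-bore from below: 20 mm deep, 15.2 mm across, flat 2.1 mm from the axis on the -x side. Fits only with its axes along shaft_foot's.
- knob_nose (a point): tip of the knob's pointer nose, on the top edge: 26 mm to -x and 34 mm up from the knob's origin.
- jar_a: jam jar, 64 mm across, 100 mm tall, bystander; origin under its centre.
- jar_b: jam jar, 64 mm across, 100 mm tall, bystander; origin under its centre.
- jar_c: jam jar, 64 mm across, 100 mm tall, bystander; origin under its centre.
- tin: metal tin, 72 mm across, 90 mm tall, bystander; origin under its centre.
- cup: white cup, 68 mm across the rim, 80 mm tall, bystander; origin under its centre.
- jar_lid: brass jar lid lying flat, 66 mm across, 14 mm tall, bystander; origin under its centre.
- spoon: spoon lying on the counter, bystander; its length along its x axis.
Mind the look-alikes: they are no part of the job. Of the things like the knob, leave any that is green; of the rest the larger one is meant.

How it is judged:
By the outcome, as a careful person would: the job done as asked, in the order asked, and still so for the second after the job is handed in, while the arm keeps its last pose, push and grip.
It also fails if it takes over 58 s, if anything falls off the work surface, if the arm or the gripper's body presses on something with over 40 N, if the wrist force passes 120 N, or if a joint passes its speed limit or range.

## Working session

There is one attempt and no reset: what is moved stays moved. The work goes in short steps, Python scripts to look and compute and a tool call to move; the robot and the scene stay as the last step left them, time stands still between calls to the robot, and variables do not carry over. Pictures are saved under pics/ and viewed, at most 10 in all, crops included, and the job is handed in when it is done.

Besides the shell and the picture viewer there is one more tool, called after "Request:" in YAML: its name, and indented under it one key for each argument. step_arm: Moves the arm, as the interface text tells. Its arguments: {"type":"object","properties":{"deltas":{"type":"array","items":{"type":"object","properties":{"ax":{"type":"number"},"ay":{"type":"number"},"az":{"type":"number"},"tx":{"type":"number"},"ty":{"type":"number"},"tz":{"type":"number"},"jaw":{"type":"number"}}}},"force":{"type":"number"}},"required":["deltas"]}

```bash
mkdir -p pics; cat > h.py <<'E'
import numpy as np, cv2
from workcell import robot
from scipy.spatial.transform import Rotation as R
def cam(n):
    c=robot.camera_info(n); return np.array(c["K"],float),cv2.Rodrigues(np.array(c["rvec"],float))[0],np.array(c["tvec"],float).ravel()
def ray(n,uv,z):
    K,r,t=cam(n); d=r.T@np.linalg.inv(K)@np.array([uv[0],uv[1],1.]); o=-r.T@t
    return o+d*(z-o[2])/d[2]
def proj(n,p):
    K,r,t=cam(n); q=K@(r@np.array(p,float)+t); return q[:2]/q[2]
E
python3 - <<'E'
from h import *
for n in("scene","top"):
    im=robot.read_camera(n); cv2.imwrite(f"pics/{n}0.png",im)
    K,r,t=cam(n); print(n,K.round(0).tolist(),(-r.T@t).round(3),r.round(2).tolist())
o=robot.get_obs(); print(o)
E
```

```text
scene [[407.0, 0.0, 322.0], [0.0, 407.0, 194.0], [0.0, 0.0, 1.0]] [ 1.005 -0.741  0.742] [[0.83, 0.55, -0.02], [0.32, -0.51, -0.8], [-0.45, 0.66, -0.6]]
top [[481.0, 0.0, 324.0], [0.0, 481.0, 192.0], [0.0, 0.0, 1.0]] [ 0.351 -0.011  1.636] [[0.02, -1.0, -0.0], [-0.99, -0.02, -0.11], [0.11, 0.01, -0.99]]
{'clock': 0.1, 'qpos': array([ 1.01688904e+00,  8.79316437e-02,  1.37212821e+00,  9.44726388e-06,
        1.68356914e+00, -1.03126306e-01]), 'qvel': array([ 0.00244207, -0.00013938, -0.00608458, -0.0008416 , -0.00157013,
        0.00027141]), 'joint_efforts': array([ 3.45647728e-03, -3.53012860e+01, -3.14219749e+01, -1.79542385e-04,
        7.91402446e-03, -3.47173238e-05]), 'eef_pos': array([0.23939891, 0.49467479, 0.2302158 ]), 'tool_rot': array([ 2.23486365e-01,  9.74706524e-01, -9.62205336e-04, -3.32944865e-04]), 'ft_force': array([-0.6912064 ,  0.79661601, -0.42257984]), 'ft_torque': array([-0.01440919,  0.07529316,  0.06253925]), 'grasp_force': 0.0, 'opening': 0.0852949636844792}
```

View pics/scene0.png

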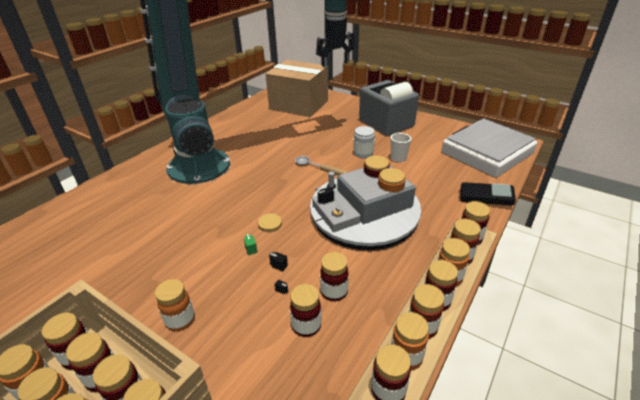

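View pics/top0.png

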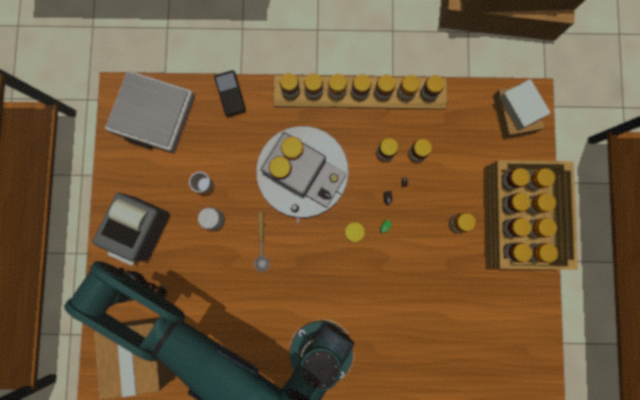

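Scene picture: the deck is centred near (365,210), with the fitted knob at (326,195), the bare shaft at (337,211) and the post at (331,178). In the top view the deck is at (303,171), the shaft at (334,178), the fitted knob at (325,194) and the post at (295,208).

Knob candidates in the top view are green (386,226), large black (388,198) and small black (405,181). The large black one fits, because it is not green and is the larger of the other two. I'll confirm that in an enlarged crop.

```bash
python3 - <<'E'
from h import *
im=cv2.imread("pics/top0.png"); s=cv2.imread("pics/scene0.png")
a=cv2.resize(im[120:230,250:360],(400,400),interpolation=cv2.INTER_CUBIC)
b=cv2.resize(im[170:240,365:435],(400,400),interpolation=cv2.INTER_CUBIC)
c=cv2.resize(s[165:235,300:400],(400,200),interpolation=cv2.INTER_CUBIC)
d=cv2.resize(s[225:300,230:305],(200,200),interpolation=cv2.INTER_CUBIC)
o=np.zeros((600,800,3),np.uint8); o[:400,:400]=a;o[:400,400:]=b;o[400:,:400]=c;o[400:,400:600]=d
cv2.imwrite("pics/crop0.png",o)
g=im.max(2)
def blob(mask,x0,y0,x1,y1,z,nm):
    m=np.zeros_like(mask);m[y0:y1,x0:x1]=mask[y0:y1,x0:x1]
    n,l,st,ce=cv2.connectedComponentsWithStats(m)
    for i in range(1,n):
        if st[i,4]>6:print(nm,ce[i].round(1),st[i,4],ray("top",ce[i],z).round(4))
dark=(g<45).astype(np.uint8)
blob(dark,365,170,435,240,.034,"dark")
hsv=cv2.cvtColor(im,cv2.COLOR_BGR2HSV)
# deck: light grey ellipse
m=((hsv[...,1]<50)&(g>130)).astype(np.uint8);m2=np.zeros_like(m);m2[115:228,245:360]=m[115:228,245:360]
cs,_=cv2.findContours(m2,cv2.RETR_EXTERNAL,cv2.CHAIN_APPROX_NONE)
k=max(cs,key=cv2.contourArea);(cx,cy),rr=cv2.minEnclosingCircle(k);e=cv2.fitEllipse(cv2.convexHull(k));print("deck",cx,cy,rr,e,ray("top",e[0],.036))
E
```

```text
dark [403.6 183.3] 7 [ 0.563  -0.2682  0.034 ]
deck 301.90692138671875 171.264404296875 45.7167854309082 ((301.9268798828125, 171.24099731445312), (89.78768157958984, 91.38665008544922), 70.7635498046875) [0.59808784 0.07360706 0.036     ]
```

View pics/crop0.png

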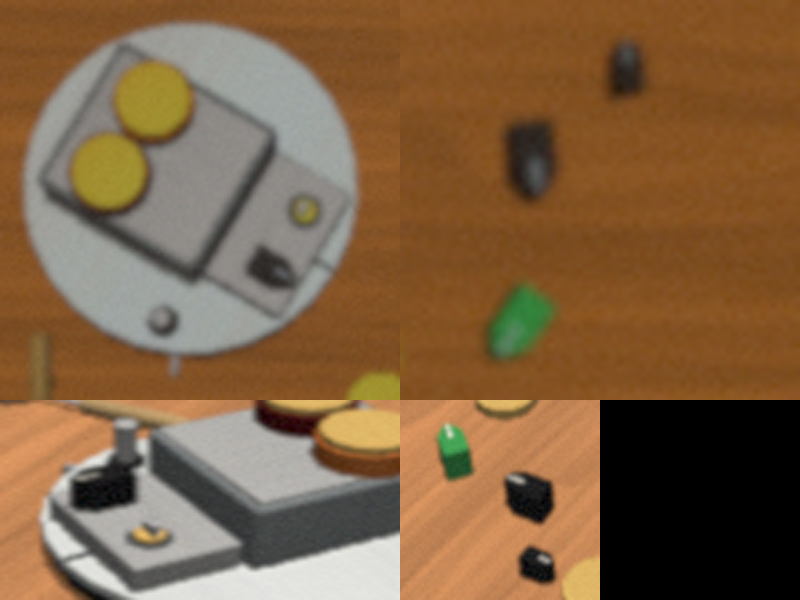

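The crop confirms it: the large black knob at top pixel (388,198), with its nose pointing down the image (towards -x), is the one. It is clearly larger than the small black knob at (405,181). The base rib is at (297.6,220.4), the deck rib at (339.4,193) and the post at (294.6,208), so the swivel is about 65° and the post has to go clockwise.

```bash
python3 - <<'E'
from h import *
im=cv2.imread("pics/top0.png");hsv=cv2.cvtColor(im,cv2.COLOR_BGR2HSV);g=im.max(2)
print(im[198,380:397].max(1),im[190:210,388].max(1))
H=ray("top",(301.93,171.24),.036)
br=ray("top",(297.6,220.4),.02);dr=ray("top",(339.4,192.9),.036);P=ray("top",(294.6,208),.086)
an=lambda p,q:np.degrees(np.arctan2(*(p-q)[1::-1]))
print("base rib",br,an(br,H),"deck rib",an(dr,H),"post",P,an(P,H),np.linalg.norm((P-H)[:2]))
r=im[170:215,365:420]; h=hsv[170:215,365:420]
m=((r.max(2)<85)|(h[...,1]<110)).astype(np.uint8)
n,l,st,ce=cv2.connectedComponentsWithStats(m)
for i in range(1,n):
    if st[i,4]>15:
        ys,xs=np.where(l==i);w,v=np.linalg.eigh(np.cov(xs,ys));a=v[:,1];c=ce[i]+[365,170]
        p,q=ray("top",c-3*a,.03),ray("top",c+3*a,.03)
        print(c,st[i],ray("top",c,.025),"axis",an(p,q),w)
E
```

```text
[135 135 124  95  58  43  45  63  75  72  59  66  95 120 133 137 133] [111  79  55  46  42  47  49  60  75  87  86  79  69  68  72 100 122 134
 130 128]
base rib [0.433412   0.08536345 0.02      ] 175.91299967571516 deck rib -119.2975812584506 post [0.46991446 0.09201431 0.086     ] 171.8231701183387 0.1294933916888586
[404.         182.09090909] [36  8  7  9 44] [ 0.56829375 -0.27113137  0.025     ] axis -2.559574409911228 [2.4125334  5.62552156]
[387.35051546 197.26804124] [18 21  9 14 97] [ 0.51589857 -0.21509439  0.025     ] axis -3.4182635737739737 [ 4.82313997 13.06345797]
```

Request:
step_arm:
  deltas:
    - {"tz": -1,"az": 0}

```text
schema error: expected keys ax, ay, az, tx, ty, tz, jaw
```

Request:
step_arm:
  deltas:
    - {"ax": 0,"ay": 0,"az": 0,"tx": -3.84,"ty": -2.62,"tz": 0,"jaw": 0.3}
    - {"ax": 0,"ay": 0,"az": 0,"tx": -3.84,"ty": -2.62,"tz": 0,"jaw": 0.3}
    - {"ax": 0,"ay": 0,"az": 0,"tx": -3.84,"ty": -2.62,"tz": 0,"jaw": 0.3}
    - {"ax": 0,"ay": 0,"az": 0,"tx": -3.84,"ty": -2.62,"tz": 0,"jaw": 0.3}
    - {"ax": 0,"ay": 0,"az": 0,"tx": -3.84,"ty": -2.62,"tz": 0,"jaw": 0.3}
    - {"ax": 0,"ay": 0,"az": 0,"tx": -3.84,"ty": -2.62,"tz": 0,"jaw": 0.3}
    - {"ax": 0,"ay": 0,"az": 0,"tx": -3.84,"ty": -2.62,"tz": 0,"jaw": 0.3}
    - {"ax": 0,"ay": 0,"az": 0,"tx": -3.84,"ty": -2.62,"tz": 0,"jaw": 0.3}
    - {"ax": 0,"ay": 0,"az": 0,"tx": -3.84,"ty": -2.62,"tz": 0,"jaw": 0.3}
    - {"ax": 0,"ay": 0,"az": 0,"tx": -3.84,"ty": -2.62,"tz": 0,"jaw": 0.3}
  force: 30

```text
clock: 1.35
eef_pos: [0.4714, 0.0905, 0.2308]
tool_rot: [0.224, 0.975, 0.0, -0.0]
ft_force: [0.3, -0.3, 0.7]
opening: 0.0599
grasp_force: 0.0
```

Request:
step_arm:
  deltas:
    - {"ax": 0,"ay": 0,"az": -8.8,"tx": 0,"ty": 0,"tz": 3,"jaw": 0.3}
    - {"ax": 0,"ay": 0,"az": -8.8,"tx": 0,"ty": 0,"tz": 3,"jaw": 0.3}
    - {"ax": 0,"ay": 0,"az": 0,"tx": 0,"ty": 0,"tz": 0,"jaw": 0.3}

```text
clock: 1.72
eef_pos: [0.469, 0.0916, 0.1681]
tool_rot: [0.073, 0.997, -0.0, -0.004]
ft_force: [-0.7, 0.9, 1.0]
opening: 0.0598
grasp_force: 0.0
```

Request:
step_arm:
  deltas:
    - {"ax": 0,"ay": 0,"az": 0,"tx": 0,"ty": 0,"tz": 3,"jaw": 0.4}
    - {"ax": 0,"ay": 0,"az": 0,"tx": 0,"ty": 0,"tz": 4,"jaw": 0.4}
    - {"ax": 0,"ay": 0,"az": 0,"tx": 0,"ty": 0,"tz": 3,"jaw": 0.4}
    - {"ax": 0,"ay": 0,"az": 0,"tx": 0,"ty": 0,"tz": 1.8,"jaw": 0.4}
    - {"ax": 0,"ay": 0,"az": 0,"tx": 0,"ty": 0,"tz": 0,"jaw": 0.9}
    - {"ax": 0,"ay": 0,"az": 0,"tx": 0,"ty": 0,"tz": 0,"jaw": 0.9}
    - {"ax": 0,"ay": 0,"az": 0,"tx": 0,"ty": 0,"tz": 0,"jaw": 0.9}
    - {"ax": 0,"ay": 0,"az": 0,"tx": 0,"ty": 0,"tz": 0,"jaw": 0.9}
  force: 30

```text
clock: 2.72
eef_pos: [0.4719, 0.0925, 0.0549]
tool_rot: [0.072, 0.997, 0.001, 0.001]
ft_force: [-1.4, 1.8, 3.7]
opening: 0.0179
grasp_force: 29.9
```

```bash
python3 - <<'E'
from h import *
# chord per row for post arc, in tool axes turning with it
o=robot.get_obs();p=o["eef_pos"];H=np.array([.598,.0736]);d=p[:2]-H
th=np.arctan2(d[1],d[0]);r=np.hypot(*d);print(p,np.degrees(th),r,R.from_quat(o["tool_rot"]).as_matrix().round(3).tolist(),o["opening"],o["grasp_force"],o["ft_force"])
s=np.radians(6.5)
print("chord",2*r*np.sin(s/2), "n",64.8/6.5)
E
```

```text
[0.47193444 0.09247331 0.05493219] 171.4854696529098 0.12747049459162085 [[-0.99, 0.143, 0.002], [0.143, 0.99, 0.001], [-0.002, 0.001, -1.0]] 0.017946295638103127 29.876689016819 [-1.42238916  1.80237524  3.72970494]
chord 0.014453315340962846 n 9.96923076923077
```

Request:
step_arm:
  deltas:
    - {"ax": 0,"ay": 0,"az": 6.5,"tx": -0.082,"ty": 1.443,"tz": 0,"jaw": 0.9}
    - {"ax": 0,"ay": 0,"az": 6.5,"tx": -0.082,"ty": 1.443,"tz": 0,"jaw": 0.9}
    - {"ax": 0,"ay": 0,"az": 6.5,"tx": -0.082,"ty": 1.443,"tz": 0,"jaw": 0.9}
    - {"ax": 0,"ay": 0,"az": 6.5,"tx": -0.082,"ty": 1.443,"tz": 0,"jaw": 0.9}
    - {"ax": 0,"ay": 0,"az": 6.5,"tx": -0.082,"ty": 1.443,"tz": 0,"jaw": 0.9}
    - {"ax": 0,"ay": 0,"az": 6.5,"tx": -0.082,"ty": 1.443,"tz": 0,"jaw": 0.9}
    - {"ax": 0,"ay": 0,"az": 6.5,"tx": -0.082,"ty": 1.443,"tz": 0,"jaw": 0.9}
    - {"ax": 0,"ay": 0,"az": 6.5,"tx": -0.082,"ty": 1.443,"tz": 0,"jaw": 0.9}

```text
clock: 3.72
eef_pos: [0.5348, 0.1855, 0.055]
tool_rot: [0.503, 0.864, 0.001, 0.0]
ft_force: [-2.7, 1.9, 5.0]
opening: 0.0172
grasp_force: 30.1
```

Request:
step_arm:
  deltas:
    - {"ax": 0,"ay": 0,"az": 3.2,"tx": -0.02,"ty": 0.72,"tz": 0,"jaw": 0.9}
    - {"ax": 0,"ay": 0,"az": 3.2,"tx": -0.02,"ty": 0.72,"tz": 0,"jaw": 0.9}
    - {"ax": 0,"ay": 0,"az": 1.6,"tx": -0.01,"ty": 0.36,"tz": 0,"jaw": 0.9}
    - {"ax": 0,"ay": 0,"az": 1.6,"tx": -0.01,"ty": 0.36,"tz": 0,"jaw": 0.9}
    - {"ax": 0,"ay": 0,"az": 0,"tx": 0,"ty": 0,"tz": 0,"jaw": 0.9}

```text
clock: 4.35
eef_pos: [0.5548, 0.1949, 0.0549]
tool_rot: [0.572, 0.82, 0.002, 0.001]
ft_force: [-0.5, 6.0, 3.7]
opening: 0.0171
grasp_force: 30.2
```

Request:
step_arm:
  deltas:
    - {"ax": 0,"ay": 0,"az": 1,"tx": -0.01,"ty": 0.22,"tz": 0,"jaw": 0.9}
    - {"ax": 0,"ay": 0,"az": 1,"tx": -0.01,"ty": 0.22,"tz": 0,"jaw": 0.9}
    - {"ax": 0,"ay": 0,"az": 0,"tx": 0,"ty": 0,"tz": 0,"jaw": 0.9}

```text
clock: 4.72
eef_pos: [0.5588, 0.1963, 0.055]
tool_rot: [0.586, 0.81, 0.002, 0.0]
ft_force: [-0.3, 4.8, 4.3]
opening: 0.0172
grasp_force: 30.2
```

Request:
step_arm:
  deltas:
    - {"ax": 0,"ay": 0,"az": 0.5,"tx": 0,"ty": 0.15,"tz": 0,"jaw": 0.9}
    - {"ax": 0,"ay": 0,"az": 0,"tx": 0,"ty": 0.1,"tz": 0,"jaw": 0.9}
    - {"ax": 0,"ay": 0,"az": 0,"tx": 0,"ty": 0,"tz": 0,"jaw": 0.9}

```text
clock: 5.1
eef_pos: [0.5607, 0.1969, 0.0549]
tool_rot: [0.59, 0.807, 0.002, -0.0]
ft_force: [-2.2, 4.2, 4.8]
opening: 0.0169
grasp_force: 30.3
```

Request:
step_arm:
  deltas:
    - {"ax": 0,"ay": 0,"az": 0.5,"tx": 0,"ty": 0.15,"tz": 0,"jaw": 0.9}
    - {"ax": 0,"ay": 0,"az": 0.5,"tx": 0,"ty": 0.15,"tz": 0,"jaw": 0.9}
    - {"ax": 0,"ay": 0,"az": 0,"tx": 0,"ty": 0,"tz": 0,"jaw": 0.9}

```text
clock: 5.48
eef_pos: [0.5634, 0.1977, 0.0549]
tool_rot: [0.597, 0.802, 0.002, -0.0]
ft_force: [-2.8, 5.4, 7.0]
opening: 0.0169
grasp_force: 30.3
```

```bash
python3 - <<'E'
from h import *
im=robot.read_camera("top");o=robot.get_obs();print(o["eef_pos"],o["ft_force"],o["joint_efforts"].round(2))
a=cv2.resize(im[120:230,250:360],(600,600),interpolation=cv2.INTER_CUBIC);cv2.imwrite("pics/d1.png",a)
E
```

```text
[0.56345335 0.19773881 0.05495986] [-2.52653635  5.15323716  6.16777566] [ -3.13 -38.12 -27.09  -1.51  -0.54  -0.06]
```

View pics/d1.png

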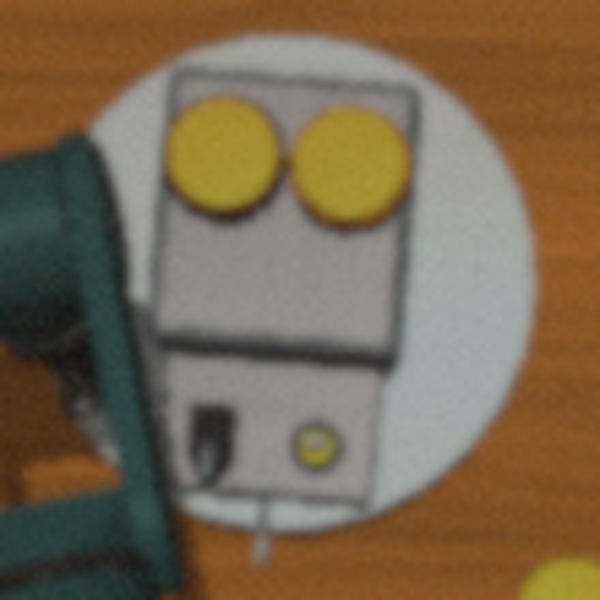

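The ribs, at crop (266,510) and (262,550), are now nearly in line. I'll keep pushing until the force shows the stop.

Request:
step_arm:
  deltas:
    - {"ax": 0,"ay": 0,"az": 0.7,"tx": 0,"ty": 0.15,"tz": 0,"jaw": 0.9}
    - {"ax": 0,"ay": 0,"az": 0.7,"tx": 0,"ty": 0.15,"tz": 0,"jaw": 0.9}
    - {"ax": 0,"ay": 0,"az": 0,"tx": 0,"ty": 0,"tz": 0,"jaw": 0.9}

```text
clock: 5.9
eef_pos: [0.5638, 0.1978, 0.0549]
tool_rot: [0.606, 0.795, -0.001, -0.002]
ft_force: [-10.3, 2.4, 10.1]
opening: 0.0173
grasp_force: 30.9
```

Request:
step_arm:
  deltas:
    - {"ax": 0,"ay": 0,"az": 0.7,"tx": 0,"ty": 0.15,"tz": 0,"jaw": 0.9}
    - {"ax": 0,"ay": 0,"az": 0,"tx": 0,"ty": 0,"tz": 0,"jaw": 0.9}

```text
clock: 6.15
eef_pos: [0.5638, 0.1977, 0.0549]
tool_rot: [0.611, 0.791, -0.003, -0.003]
ft_force: [-14.0, 0.5, 12.4]
opening: 0.0167
grasp_force: 31.6
```

The post is against the stop: it no longer moves and the force has risen to 14 N. I'll release it, lift clear and measure the shaft and knob in averaged top images.

Request:
step_arm:
  deltas:
    - {"ax": 0,"ay": 0,"az": 0,"tx": 0,"ty": -0.2,"tz": 0,"jaw": 0.5}
    - {"ax": 0,"ay": 0,"az": 0,"tx": 0,"ty": 0,"tz": 0,"jaw": 0.5}
    - {"ax": 0,"ay": 0,"az": 0,"tx": 0,"ty": 0,"tz": 0,"jaw": 0.5}
    - {"ax": 0,"ay": 0,"az": 0,"tx": 0,"ty": 0,"tz": -4,"jaw": 0.5}
    - {"ax": 0,"ay": 0,"az": 0,"tx": 0,"ty": 0,"tz": -5,"jaw": 0.5}
    - {"ax": 0,"ay": 0,"az": 0,"tx": 0,"ty": 0,"tz": -5,"jaw": 0.5}
    - {"ax": 0,"ay": 0,"az": 0,"tx": 0,"ty": 0,"tz": 0,"jaw": 0.5}

```text
clock: 7.02
eef_pos: [0.5685, 0.1975, 0.1998]
tool_rot: [0.612, 0.791, 0.005, 0.004]
ft_force: [-0.3, 0.1, -0.0]
opening: 0.0425
grasp_force: 0.0
```

```bash
python3 - <<'E'
from h import *
im=np.mean([robot.read_camera("top").astype(np.float32) for _ in range(6)],0);np.save("top1.npy",im)
sc=np.mean([robot.read_camera("scene").astype(np.float32) for _ in range(4)],0);np.save("scene1.npy",sc)
z=lambda i,x0,y0,x1,y1,w,h:cv2.resize(i[y0:y1,x0:x1].astype(np.uint8),(w,h),interpolation=cv2.INTER_CUBIC)
o=np.zeros((600,800,3),np.uint8)
o[:300,:400]=z(im,270,185,330,230,400,300)
o[:300,400:]=z(im,365,180,405,210,400,300)
o[300:,:400]=z(sc,300,170,380,230,400,300)
o[300:,400:]=z(sc,255,240,315,285,400,300)
cv2.imwrite("pics/d2.png",o)
print(robot.get_obs()["eef_pos"],robot.get_obs()["ft_force"])
E
```

```text
[0.56509867 0.19695427 0.19226008] [-0.06110834  0.04096761  0.45993225]
```

View pics/d2.png

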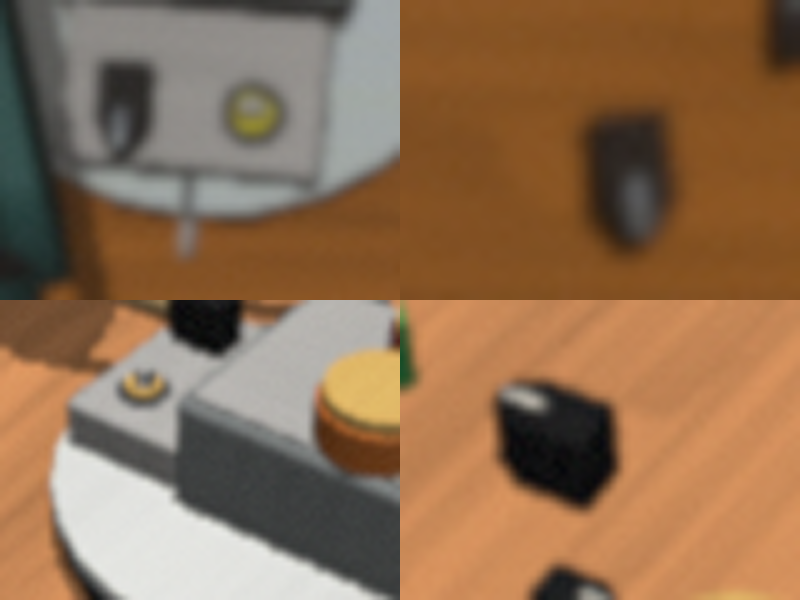

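In this picture the bush centre is at top pixel (308.1,201.8). The fitted knob spans rows 194.3 to 208.7 at column 288.7. The loose knob spans rows 191.3 to 204.8 at column 387.9. Both knobs point to about -x, and the deck and base ribs are in line.

```bash
python3 - <<'E'
from h import *
im=np.load("top1.npy").astype(np.uint8);hsv=cv2.cvtColor(im,cv2.COLOR_BGR2HSV)
an=lambda p,q:np.degrees(np.arctan2(*(p-q)[1::-1]))
# bush: yellow mask
r=(slice(192,212),slice(298,318));m=((hsv[r][...,1]>90)).astype(np.uint8);mo=cv2.moments(m,True);print("yellow",m.sum(),mo["m10"]/mo["m00"]+298,mo["m01"]/mo["m00"]+192)
S=ray("top",(308.1,201.8),.074);print("shaft",S)
H=ray("top",(301.93,171.24),.036);print("hinge->shaft dist",np.linalg.norm((S-H)[:2]),an(S,H))
# box edges left/right from picture d1 (scale 600/110): left (177,75)-(158,335) right (415,90)-(395,350) at z .110
c=lambda u,v:ray("top",(250+u*110/600,120+v*110/600),.110)
print("box yaw",an(c(177,75),c(158,335)),an(c(415,90),c(395,350)), "front", an(c(160,340),c(390,358))-90)
f=lambda u,v,z:ray("top",(270+u/6.667,185+v/6.667),z)
print("base rib",an(f(186,250,.02),H),"ledge front",an(f(75,160,.066),f(310,186,.066))-90)
def knob(t,n,z0):print("tail-18",ray("top",t,z0+.034)-[.018,0,0],"nose+26 (z0,top)",ray("top",n,z0)+[.026,0,0],ray("top",n,z0+.034)+[.026,0,0])
# fitted knob bottom is 1..6mm above ledge
knob((270+127/6.667,185+62/6.667),(270+120/6.667,185+158/6.667),.067)
knob((387.9,191.3),(387.8,204.8),0)
# scene: white line front tip -> nose tip at z .034 ; crop d2 scale 6.667
s=lambda u,v,z:ray("scene",(255+u/6.667,240+v/6.667),z)
print("scene nose",s(97,97,.034),"tail corner right",s(212,107,.034),"nose bottom",s(105,180,0),"tail bottom",s(183,207,0))
q=lambda u,v,z:ray("scene",(300+u/5,170+v/5),z)
print("scene bush",q(144,87,.073))
E
```

```text
yellow 24 307.7916666666667 202.875
shaft [0.49181908 0.04926759 0.074     ]
hinge->shaft dist 0.1090216011069327 -167.1054071305686
box yaw -2.6008272350040085 -3.3874805496425213 front -3.5829170961457066
base rib 176.46602309091622 ledge front -5.379354849581148
tail-18 [0.49454847 0.10986803 0.101     ] nose+26 (z0,top) [0.49473256 0.11482051 0.067     ] [0.49217317 0.11208391 0.101     ]
tail-18 [ 0.51709633 -0.21575201  0.034     ] nose+26 (z0,top) [ 0.5186744  -0.21984269  0.        ] [ 0.51572222 -0.21551128  0.034     ]
scene nose [ 0.49777926 -0.22697258  0.034     ] tail corner right [ 0.5364887  -0.20838235  0.034     ] nose bottom [ 0.5033998  -0.23418493  0.        ] tail bottom [ 0.53610043 -0.22919462  0.        ]
scene bush [0.49833445 0.04071905 0.073     ]
```

Request:
step_arm:
  deltas:
    - {"ax": 0,"ay": 0,"az": 0,"tx": -4.84,"ty": -1.86,"tz": 0,"jaw": 0.4}
    - {"ax": 0,"ay": 0,"az": 0,"tx": -4.84,"ty": -1.86,"tz": 0,"jaw": 0.4}
    - {"ax": 0,"ay": 0,"az": 0,"tx": -4.84,"ty": -1.86,"tz": 0,"jaw": 0.4}
    - {"ax": 0,"ay": 0,"az": 0,"tx": -4.84,"ty": -1.86,"tz": 0,"jaw": 0.4}
    - {"ax": 0,"ay": 0,"az": 0,"tx": -4.84,"ty": -1.86,"tz": 0,"jaw": 0.4}
    - {"ax": 0,"ay": 0,"az": 0,"tx": -4.84,"ty": -1.86,"tz": 0,"jaw": 0.4}
    - {"ax": 0,"ay": 0,"az": 0,"tx": -4.84,"ty": -1.86,"tz": 0,"jaw": 0.4}
    - {"ax": 0,"ay": 0,"az": 0,"tx": -4.84,"ty": -1.86,"tz": 0,"jaw": 0.4}

```text
clock: 8.52
eef_pos: [0.5185, -0.2167, 0.1932]
tool_rot: [0.612, 0.791, 0.0, 0.0]
ft_force: [0.0, 0.0, -0.7]
opening: 0.0512
grasp_force: 0.0
```

Request:
step_arm:
  deltas:
    - {"ax": 0,"ay": 0,"az": -10.3,"tx": 0,"ty": 0,"tz": 1,"jaw": 0.4}
    - {"ax": 0,"ay": 0,"az": -10.3,"tx": 0,"ty": 0,"tz": 1,"jaw": 0.4}
    - {"ax": 0,"ay": 0,"az": -10.3,"tx": 0,"ty": 0,"tz": 1,"jaw": 0.4}
    - {"ax": 0,"ay": 0,"az": -10.3,"tx": 0,"ty": 0,"tz": 1,"jaw": 0.4}
    - {"ax": 0,"ay": 0,"az": -10.3,"tx": 0,"ty": 0,"tz": 1,"jaw": 0.4}
    - {"ax": 0,"ay": 0,"az": -10.3,"tx": 0,"ty": 0,"tz": 1,"jaw": 0.4}
    - {"ax": 0,"ay": 0,"az": -10.3,"tx": 0,"ty": 0,"tz": 1,"jaw": 0.4}
    - {"ax": 0,"ay": 0,"az": 0,"tx": 0,"ty": 0,"tz": 0,"jaw": 0.4}
    - {"ax": 0,"ay": 0,"az": 0,"tx": 0,"ty": 0,"tz": 0,"jaw": 0.4}

```text
clock: 9.65
eef_pos: [0.519, -0.2152, 0.1236]
tool_rot: [0.03, 1.0, -0.0, 0.0]
ft_force: [0.8, -0.2, 0.8]
opening: 0.0511
grasp_force: 0.0
```

```bash
cat >> h.py <<'E'
def go(x,y,z,psi):
    o=robot.get_obs();M=R.from_quat(o["tool_rot"]).as_matrix();p=o["eef_pos"]
    cur=np.degrees(np.arctan2(M[1,1],M[0,1]));d=M.T@(np.array([x,y,z])-p)*100
    print("eef",p.round(4),"psi",cur.round(2),"tiltz",M[:,2].round(4),"d cm",d.round(2),"az",round(cur-psi,2),"F",o["ft_force"].round(1),"T",o["ft_torque"].round(2),"q6",o["qpos"][5].round(2),"open",round(o["opening"],4),"t",o["clock"])
E
python3 -c "
from h import *
go(.5175,-.2155,.012,86.5)"
```

```text
eef [ 0.519  -0.2152  0.1236] psi 86.53 tiltz [ 4.e-04 -2.e-04 -1.e+00] d cm [ 0.15 -0.04 11.16] az 0.03 F [ 0.8 -0.2  0.8] T [ 0.03  0.02 -0.03] q6 -2.0 open 0.0511 t 9.65
```

Request:
step_arm:
  deltas:
    - {"ax": 0,"ay": 0,"az": 0,"tx": 0.15,"ty": -0.04,"tz": 4,"jaw": 0.4}
    - {"ax": 0,"ay": 0,"az": 0,"tx": 0,"ty": 0,"tz": 4,"jaw": 0.4}
    - {"ax": 0,"ay": 0,"az": 0,"tx": 0,"ty": 0,"tz": 2.5,"jaw": 0.4}
    - {"ax": 0,"ay": 0,"az": 0,"tx": 0,"ty": 0,"tz": 1,"jaw": 0.4}
    - {"ax": 0,"ay": 0,"az": 0,"tx": 0,"ty": 0,"tz": 0,"jaw": 0.9}
    - {"ax": 0,"ay": 0,"az": 0,"tx": 0,"ty": 0,"tz": 0,"jaw": 0.9}
    - {"ax": 0,"ay": 0,"az": 0,"tx": 0,"ty": 0,"tz": 0,"jaw": 0.9}
    - {"ax": 0,"ay": 0,"az": 0,"tx": 0,"ty": 0,"tz": 0,"jaw": 0.9}
  force: 40

```text
clock: 10.65
eef_pos: [0.5182, -0.2159, 0.0096]
tool_rot: [0.029, 1.0, -0.001, 0.001]
ft_force: [0.1, 0.6, 2.7]
opening: 0.0251
grasp_force: 42.6
```

```bash
python3 -c "
from h import *
go(.5175,-.2155,.13,86.5)"
```

```text
eef [ 0.5182 -0.2159  0.0096] psi 86.67 tiltz [ 0.0023 -0.0011 -1.    ] d cm [  0.04   0.02 -12.04] az 0.17 F [0.1 0.6 2.7] T [ 0.02 -0.03 -0.03] q6 -2.01 open 0.0251 t 10.65
```

Request:
step_arm:
  deltas:
    - {"ax": 0,"ay": 0,"az": 0,"tx": 0,"ty": 0,"tz": -2,"jaw": 0.9}
    - {"ax": 0,"ay": 0,"az": 0,"tx": 0,"ty": 0,"tz": -5,"jaw": 0.9}
    - {"ax": 0,"ay": 0,"az": 0,"tx": 0,"ty": 0,"tz": -4,"jaw": 0.9}
    - {"ax": 0,"ay": 0,"az": 0,"tx": 0.7,"ty": 4.4,"tz": 0,"jaw": 0.9}
    - {"ax": 0,"ay": 0,"az": 0,"tx": 0.7,"ty": 4.4,"tz": 0,"jaw": 0.9}
    - {"ax": 0,"ay": 0,"az": 0,"tx": 0.7,"ty": 4.4,"tz": 0,"jaw": 0.9}
    - {"ax": 0,"ay": 0,"az": 0,"tx": 0.7,"ty": 4.4,"tz": 0,"jaw": 0.9}
    - {"ax": 0,"ay": 0,"az": 0,"tx": 0.7,"ty": 4.4,"tz": 0,"jaw": 0.9}
    - {"ax": 0,"ay": 0,"az": 0,"tx": 0.7,"ty": 4.4,"tz": 0,"jaw": 0.9}
    - {"ax": 0,"ay": 0,"az": 0,"tx": 0,"ty": 0,"tz": 0,"jaw": 0.9}

```text
clock: 11.9
eef_pos: [0.4901, 0.0532, 0.1185]
tool_rot: [0.027, 1.0, 0.0, 0.0]
ft_force: [0.2, 0.1, 0.3]
opening: 0.025
grasp_force: 42.2
```

Request:
step_arm:
  deltas:
    - {"ax": 0,"ay": 0,"az": 0,"tx": 0,"ty": 0,"tz": 0,"jaw": 0.9}
    - {"ax": 0,"ay": 0,"az": 0,"tx": 0,"ty": 0,"tz": 0,"jaw": 0.9}

```text
clock: 12.15
eef_pos: [0.4909, 0.0495, 0.1183]
tool_rot: [0.03, 1.0, -0.0, 0.0]
ft_force: [0.3, -0.1, -0.6]
opening: 0.0252
grasp_force: 42.2
```

```bash
python3 - <<'E'
from h import *
go(.4917,.0495,.098,86.5)
s=robot.read_camera("scene");cv2.imwrite("pics/s3.png",cv2.resize(s[130:230,290:390],(600,600),interpolation=cv2.INTER_CUBIC))
E
```

```text
eef [0.4909 0.0495 0.1183] psi 86.58 tiltz [ 1.e-04 -3.e-04 -1.e+00] d cm [-0.08  0.    2.03] az 0.08 F [ 0.3 -0.1 -0.6] T [ 0.02  0.04 -0.02] q6 -1.53 open 0.0252 t 12.15
```

View pics/s3.png

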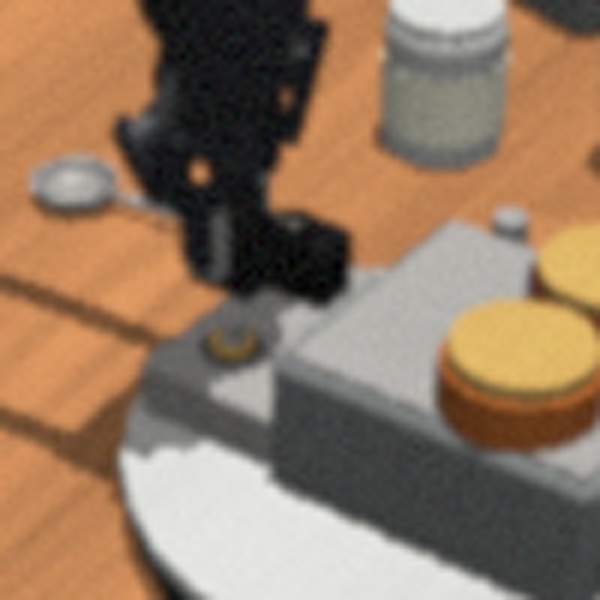

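The picture shows the knob held over the ledge at crop (265,265), above the bush at (232,342). I'll lower it gently and watch the force.

Request:
step_arm:
  deltas:
    - {"ax": 0,"ay": 0,"az": 0,"tx": -0.08,"ty": 0,"tz": 1,"jaw": 0.9}
    - {"ax": 0,"ay": 0,"az": 0,"tx": 0,"ty": 0,"tz": 1,"jaw": 0.9}
    - {"ax": 0,"ay": 0,"az": 0,"tx": 0,"ty": 0,"tz": 0.2,"jaw": 0.9}
    - {"ax": 0,"ay": 0,"az": 0,"tx": 0,"ty": 0,"tz": 0,"jaw": 0.9}

```text
clock: 12.7
eef_pos: [0.4913, 0.0505, 0.0958]
tool_rot: [0.029, 1.0, 0.0, -0.0]
ft_force: [-0.3, 0.4, -0.1]
opening: 0.0252
grasp_force: 42.2
```

Request:
step_arm:
  deltas:
    - {"ax": 0,"ay": 0,"az": 0,"tx": 0,"ty": 0,"tz": 0.15,"jaw": 0.9}
    - {"ax": 0,"ay": 0,"az": 0,"tx": 0,"ty": 0,"tz": 0.15,"jaw": 0.9}
    - {"ax": 0,"ay": 0,"az": 0,"tx": 0,"ty": 0,"tz": 0.15,"jaw": 0.9}
    - {"ax": 0,"ay": 0,"az": 0,"tx": 0,"ty": 0,"tz": 0,"jaw": 0.9}

```text
clock: 13.2
eef_pos: [0.4919, 0.0506, 0.0933]
tool_rot: [0.029, 1.0, 0.0, 0.001]
ft_force: [-3.3, 0.2, 6.4]
opening: 0.0252
grasp_force: 43.2
```

```bash
python3 -c "
from h import *
go(.4917,.0495,.091,86.5)"
```

```text
eef [0.4919 0.0506 0.0933] psi 86.68 tiltz [ 0.0013  0.     -1.    ] d cm [ 0.01 -0.11  0.23] az 0.18 F [-3.3  0.2  6.4] T [-0.02  0.39  0.03] q6 -1.53 open 0.0252 t 13.2
```

Contact, with Fx = -3.3 N: the shaft is pushing the knob towards -x. I'll ease off and shift in -x in small steps under light pressure.

Request:
step_arm:
  deltas:
    - {"ax": 0,"ay": 0,"az": 0,"tx": 0,"ty": 0,"tz": -0.15,"jaw": 0.9}
    - {"ax": 0,"ay": 0,"az": 0,"tx": 0.06,"ty": 0,"tz": 0,"jaw": 0.9}
    - {"ax": 0,"ay": 0,"az": 0,"tx": 0,"ty": 0,"tz": 0.1,"jaw": 0.9}
    - {"ax": 0,"ay": 0,"az": 0,"tx": 0,"ty": 0,"tz": 0,"jaw": 0.9}

```text
clock: 13.7
eef_pos: [0.4914, 0.0506, 0.0932]
tool_rot: [0.029, 1.0, 0.0, 0.001]
ft_force: [-1.1, -1.6, 4.6]
opening: 0.0249
grasp_force: 43.0
```

Request:
step_arm:
  deltas:
    - {"ax": 0,"ay": 0,"az": 0,"tx": 0.06,"ty": 0,"tz": 0,"jaw": 0.9}
    - {"ax": 0,"ay": 0,"az": 0,"tx": 0,"ty": 0,"tz": 0.05,"jaw": 0.9}
    - {"ax": 0,"ay": 0,"az": 0,"tx": 0,"ty": 0,"tz": 0,"jaw": 0.9}

```text
clock: 14.08
eef_pos: [0.4913, 0.0506, 0.0931]
tool_rot: [0.029, 1.0, 0.0, 0.001]
ft_force: [0.0, 0.4, 7.5]
opening: 0.025
grasp_force: 43.2
```

```bash
python3 - <<'E'
from h import *
go(.4908,.0495,.0931,86.5)
F=[];T=[]
for i in range(6):
    robot.read_camera("top");o=robot.get_obs();F.append(o["ft_force"]);T.append(o["ft_torque"])
print(np.mean(F,0),np.std(F,0),np.mean(T,0),np.std(T,0),o["eef_pos"])
E
```

```text
eef [0.4913 0.0506 0.0931] psi 86.67 tiltz [ 0.0029  0.     -1.    ] d cm [ 0.05 -0.11 -0.  ] az 0.17 F [0.  0.4 7.5] T [ 0.01  0.01 -0.02] q6 -1.53 open 0.025 t 14.075
[ 0.26995711 -0.31243569  6.99499507] [0.37144213 0.25959473 0.5067578 ] [ 0.01607055 -0.00847921  0.00898499] [0.02333602 0.01899695 0.03127405] [0.49132345 0.0505624  0.09307191]
```

Request:
step_arm:
  deltas:
    - {"ax": 0,"ay": 0,"az": 0,"tx": 0,"ty": 0,"tz": -0.5,"jaw": 0.9}
    - {"ax": 0,"ay": 0,"az": 0,"tx": 0,"ty": 0,"tz": 0,"jaw": 0.9}

```text
clock: 14.62
eef_pos: [0.4898, 0.0506, 0.0962]
tool_rot: [0.029, 1.0, 0.0, -0.001]
ft_force: [-0.1, 0.6, -0.3]
opening: 0.0256
grasp_force: 42.4
```

```bash
python3 - <<'E'
from h import *
F=[];T=[]
for i in range(4):
    robot.read_camera("top");o=robot.get_obs();F.append(o["ft_force"]);T.append(o["ft_torque"])
print(np.mean(F,0),np.std(F,0),np.mean(T,0),np.std(T,0),o["eef_pos"])
E
```

```text
[-0.39895036  0.26468337 -0.34917346] [0.40848992 0.58239707 0.3603026 ] [-0.01420592 -0.00341419  0.00736429] [0.02381605 0.03679131 0.02948037] [0.48982781 0.05056735 0.09612433]
```

```bash
python3 - <<'E'
from h import *
def pts(bx,by,bz,y=-3.5):
    c,s=np.cos(np.radians(y)),np.sin(np.radians(y))
    return [(bx+c*u-s*v,by+s*u+c*v,bz+w) for u,v in((18,-13),(18,13),(-26,0)) for w in(0,.034) for u,v in((u/1e3,v/1e3),)]
S=(.491,.0495)
ring=[(S[0]+.011*np.cos(a),S[1]+.011*np.sin(a),.072) for a in np.arange(0,6.28,.785)]
L=[(S[0],S[1],.084)]
sc=np.load("scene1.npy").astype(np.uint8); old=cv2.imread("pics/s3.png")
def mk(img,P,x0,y0,k,col):
    for p in P:
        u,v=proj("scene",p);cv2.circle(img,(int((u-x0+.5)*k),int((v-y0+.5)*k)),1,col,-1)
k=10
A=cv2.resize(sc[165:195,310:350],(400,300),interpolation=cv2.INTER_CUBIC);mk(A,ring,310,165,k,(0,255,0));mk(A,L,310,165,k,(0,0,255))
B=cv2.resize(old[150:450,50:450],(400,300));mk(B,pts(.4902,.0495,.1087),290+50/6,130+25,6,(0,255,0));mk(B,ring,290+50/6,155,6,(0,255,0))
C=cv2.resize(sc[240:285,255:315],(400,300),interpolation=cv2.INTER_CUBIC);mk(C,pts(.5175,-.2155,0),255,240,400/60,(0,255,0))
D=cv2.resize(sc[170:200,310:350],(400,300),interpolation=cv2.INTER_CUBIC)
t=np.load("top1.npy").astype(np.uint8);D=cv2.resize(t[188:212,290:322],(400,300),interpolation=cv2.INTER_CUBIC)
for p in ring:
    u,v=proj("top",p);cv2.circle(D,(int((u-290+.5)*12.5),int((v-188+.5)*12.5)),1,(0,0,255),-1)
cv2.imwrite("pics/o4.png",np.vstack([np.hstack([A,B]),np.hstack([C,D])]))
E
```

```text
(no output)
```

View pics/o4.png

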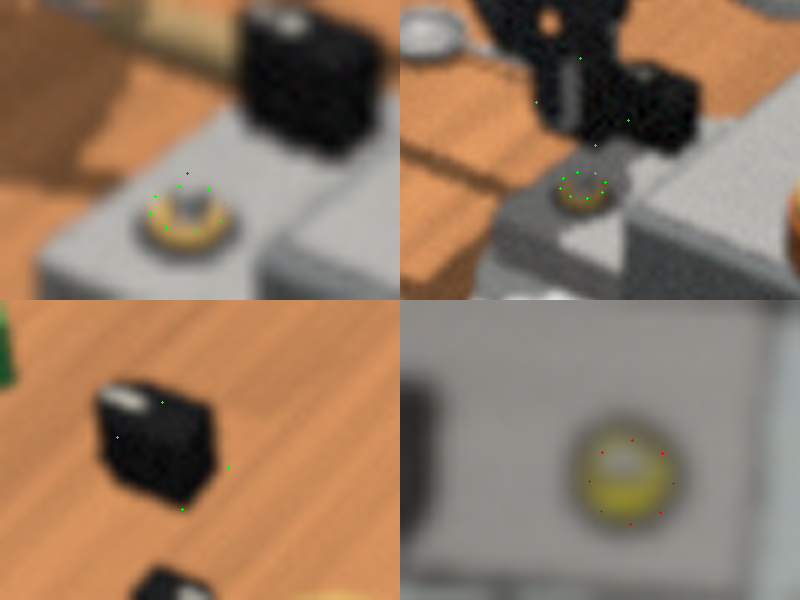

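The ring in the top view is centred about half a pixel off my earlier crop reading, because I missed the half-pixel offset of the resize. The corrected shaft position is about (0.493, 0.051). I'll sweep +x under light contact.

Request:
step_arm:
  deltas:
    - {"ax": 0,"ay": 0,"az": 0,"tx": -0.15,"ty": 0.03,"tz": 0,"jaw": 0.9}
    - {"ax": 0,"ay": 0,"az": 0,"tx": 0,"ty": 0,"tz": 0.35,"jaw": 0.9}
    - {"ax": 0,"ay": 0,"az": 0,"tx": 0,"ty": 0,"tz": 0,"jaw": 0.9}

```text
clock: 15.2
eef_pos: [0.4922, 0.0508, 0.0935]
tool_rot: [0.029, 1.0, 0.0, 0.0]
ft_force: [0.5, 0.1, 1.1]
opening: 0.0255
grasp_force: 42.6
```

Request:
step_arm:
  deltas:
    - {"ax": 0,"ay": 0,"az": 0,"tx": -0.05,"ty": 0,"tz": 0,"jaw": 0.9}
    - {"ax": 0,"ay": 0,"az": 0,"tx": -0.05,"ty": 0,"tz": 0,"jaw": 0.9}
    - {"ax": 0,"ay": 0,"az": 0,"tx": 0,"ty": 0,"tz": 0,"jaw": 0.9}

```text
clock: 15.58
eef_pos: [0.4924, 0.0508, 0.0934]
tool_rot: [0.029, 1.0, 0.0, -0.0]
ft_force: [-2.2, -0.5, 4.4]
opening: 0.0251
grasp_force: 42.7
```

Request:
step_arm:
  deltas:
    - {"ax": 0,"ay": 0,"az": 0,"tx": -0.05,"ty": 0,"tz": 0,"jaw": 0.9}
    - {"ax": 0,"ay": 0,"az": 0,"tx": -0.05,"ty": 0,"tz": 0,"jaw": 0.9}
    - {"ax": 0,"ay": 0,"az": 0,"tx": 0,"ty": 0,"tz": 0,"jaw": 0.9}

```text
clock: 15.95
eef_pos: [0.4938, 0.0507, 0.0935]
tool_rot: [0.029, 1.0, 0.0, -0.0]
ft_force: [-3.5, 1.1, 5.5]
opening: 0.0251
grasp_force: 42.8
```

Request:
step_arm:
  deltas:
    - {"ax": 0,"ay": 0,"az": 0,"tx": 0,"ty": 0,"tz": -0.3,"jaw": 0.9}
    - {"ax": 0,"ay": 0,"az": 0,"tx": 0,"ty": -0.12,"tz": 0,"jaw": 0.9}
    - {"ax": 0,"ay": 0,"az": 0,"tx": 0,"ty": 0,"tz": 0,"jaw": 0.9}

```text
clock: 16.32
eef_pos: [0.4938, 0.0493, 0.096]
tool_rot: [0.029, 1.0, 0.0, 0.0]
ft_force: [-0.1, -0.7, -0.3]
opening: 0.0255
grasp_force: 42.4
```

Request:
step_arm:
  deltas:
    - {"ax": 0,"ay": 0,"az": 0,"tx": 0,"ty": 0,"tz": 0.33,"jaw": 0.9}
    - {"ax": 0,"ay": 0,"az": 0,"tx": 0,"ty": 0,"tz": 0,"jaw": 0.9}
    - {"ax": 0,"ay": 0,"az": 0,"tx": 0,"ty": 0,"tz": 0,"jaw": 0.9}

```text
clock: 16.7
eef_pos: [0.4941, 0.0495, 0.0935]
tool_rot: [0.029, 1.0, -0.0, 0.001]
ft_force: [-0.6, -0.7, 4.0]
opening: 0.0251
grasp_force: 42.8
```

Request:
step_arm:
  deltas:
    - {"ax": 0,"ay": 0,"az": 0,"tx": 0.1,"ty": 0,"tz": -0.33,"jaw": 0.9}
    - {"ax": 0,"ay": 0,"az": 0,"tx": 0,"ty": 0,"tz": 0,"jaw": 0.9}
    - {"ax": 0,"ay": 0,"az": 0,"tx": 0,"ty": 0,"tz": 0.33,"jaw": 0.9}
    - {"ax": 0,"ay": 0,"az": 0,"tx": 0,"ty": 0,"tz": 0,"jaw": 0.9}
    - {"ax": 0,"ay": 0,"az": 0,"tx": 0,"ty": 0,"tz": 0,"jaw": 0.9}

```text
clock: 17.32
eef_pos: [0.4929, 0.0496, 0.0935]
tool_rot: [0.029, 1.0, 0.0, 0.0]
ft_force: [-1.5, 0.7, 4.5]
opening: 0.0251
grasp_force: 43.0
```

Request:
step_arm:
  deltas:
    - {"ax": 0,"ay": 0,"az": 0,"tx": 0.1,"ty": 0,"tz": -0.33,"jaw": 0.9}
    - {"ax": 0,"ay": 0,"az": 0,"tx": 0,"ty": 0,"tz": 0,"jaw": 0.9}
    - {"ax": 0,"ay": 0,"az": 0,"tx": 0,"ty": 0,"tz": 0.33,"jaw": 0.9}
    - {"ax": 0,"ay": 0,"az": 0,"tx": 0,"ty": 0,"tz": 0,"jaw": 0.9}
    - {"ax": 0,"ay": 0,"az": 0,"tx": 0,"ty": 0,"tz": 0,"jaw": 0.9}

```text
clock: 17.95
eef_pos: [0.4919, 0.0496, 0.0934]
tool_rot: [0.029, 1.0, 0.0, 0.0]
ft_force: [-1.1, -0.1, 3.9]
opening: 0.0253
grasp_force: 42.9
```

Request:
step_arm:
  deltas:
    - {"ax": 0,"ay": 0,"az": 0,"tx": 0.1,"ty": 0,"tz": -0.3,"jaw": 0.9}
    - {"ax": 0,"ay": 0,"az": 0,"tx": 0,"ty": 0,"tz": 0,"jaw": 0.9}
    - {"ax": 0,"ay": 0,"az": 0,"tx": 0,"ty": 0,"tz": 0.3,"jaw": 0.9}
    - {"ax": 0,"ay": 0,"az": 0,"tx": 0,"ty": 0,"tz": 0,"jaw": 0.9}

```text
clock: 18.45
eef_pos: [0.4903, 0.0499, 0.0925]
tool_rot: [0.029, 1.0, 0.0, -0.001]
ft_force: [-0.3, 1.4, -0.5]
opening: 0.0252
grasp_force: 42.5
```

Request:
step_arm:
  deltas:
    - {"ax": 0,"ay": 0,"az": 0,"tx": 0.1,"ty": 0,"tz": -0.3,"jaw": 0.9}
    - {"ax": 0,"ay": 0,"az": 0,"tx": 0,"ty": 0,"tz": 0,"jaw": 0.9}
    - {"ax": 0,"ay": 0,"az": 0,"tx": 0,"ty": 0,"tz": 0.3,"jaw": 0.9}
    - {"ax": 0,"ay": 0,"az": 0,"tx": 0,"ty": 0,"tz": 0,"jaw": 0.9}

```text
clock: 18.95
eef_pos: [0.4897, 0.0499, 0.0927]
tool_rot: [0.029, 1.0, 0.0, -0.0]
ft_force: [-0.5, 0.6, -0.5]
opening: 0.0253
grasp_force: 42.3
```

Request:
step_arm:
  deltas:
    - {"ax": 0,"ay": 0,"az": 0,"tx": 0,"ty": -0.1,"tz": -0.3,"jaw": 0.9}
    - {"ax": 0,"ay": 0,"az": 0,"tx": 0,"ty": 0,"tz": 0,"jaw": 0.9}
    - {"ax": 0,"ay": 0,"az": 0,"tx": 0,"ty": 0,"tz": 0.3,"jaw": 0.9}
    - {"ax": 0,"ay": 0,"az": 0,"tx": 0,"ty": 0,"tz": 0,"jaw": 0.9}

```text
clock: 19.45
eef_pos: [0.49, 0.0486, 0.0933]
tool_rot: [0.029, 1.0, -0.0, 0.0]
ft_force: [-0.0, -0.0, 0.8]
opening: 0.025
grasp_force: 42.5
```

Request:
step_arm:
  deltas:
    - {"ax": 0,"ay": 0,"az": 0,"tx": -0.1,"ty": 0,"tz": -0.3,"jaw": 0.9}
    - {"ax": 0,"ay": 0,"az": 0,"tx": 0,"ty": 0,"tz": 0,"jaw": 0.9}
    - {"ax": 0,"ay": 0,"az": 0,"tx": 0,"ty": 0,"tz": 0.3,"jaw": 0.9}
    - {"ax": 0,"ay": 0,"az": 0,"tx": 0,"ty": 0,"tz": 0,"jaw": 0.9}

```text
clock: 19.95
eef_pos: [0.4907, 0.0487, 0.0932]
tool_rot: [0.029, 1.0, 0.0, 0.0]
ft_force: [-1.0, 0.1, 2.2]
opening: 0.0252
grasp_force: 42.6
```

Request:
step_arm:
  deltas:
    - {"ax": 0,"ay": 0,"az": 0,"tx": -0.1,"ty": 0,"tz": -0.3,"jaw": 0.9}
    - {"ax": 0,"ay": 0,"az": 0,"tx": 0,"ty": 0,"tz": 0,"jaw": 0.9}
    - {"ax": 0,"ay": 0,"az": 0,"tx": 0,"ty": 0,"tz": 0.3,"jaw": 0.9}
    - {"ax": 0,"ay": 0,"az": 0,"tx": 0,"ty": 0,"tz": 0,"jaw": 0.9}

```text
clock: 20.45
eef_pos: [0.4919, 0.0486, 0.0935]
tool_rot: [0.029, 1.0, 0.0, 0.0]
ft_force: [-0.9, 0.0, 3.2]
opening: 0.0255
grasp_force: 42.8
```

Request:
step_arm:
  deltas:
    - {"ax": 0,"ay": 0,"az": 0,"tx": -0.1,"ty": 0,"tz": -0.3,"jaw": 0.9}
    - {"ax": 0,"ay": 0,"az": 0,"tx": 0,"ty": 0,"tz": 0,"jaw": 0.9}
    - {"ax": 0,"ay": 0,"az": 0,"tx": 0,"ty": 0,"tz": 0.3,"jaw": 0.9}
    - {"ax": 0,"ay": 0,"az": 0,"tx": 0,"ty": 0,"tz": 0,"jaw": 0.9}

```text
clock: 20.95
eef_pos: [0.4929, 0.0485, 0.0935]
tool_rot: [0.029, 1.0, 0.0, 0.0]
ft_force: [-0.4, 0.1, 3.9]
opening: 0.0253
grasp_force: 42.9
```

The knob dropped in at about (0.490, 0.050): z fell with no force. I'll go back there and lower step by step.

Request:
step_arm:
  deltas:
    - {"ax": 0,"ay": 0,"az": 0,"tx": 0,"ty": 0,"tz": -0.35,"jaw": 0.9}
    - {"ax": 0,"ay": 0,"az": 0,"tx": 0.31,"ty": 0.14,"tz": 0,"jaw": 0.9}
    - {"ax": 0,"ay": 0,"az": 0,"tx": 0,"ty": 0,"tz": 0,"jaw": 0.9}
    - {"ax": 0,"ay": 0,"az": 0,"tx": 0,"ty": 0,"tz": 0.35,"jaw": 0.9}
    - {"ax": 0,"ay": 0,"az": 0,"tx": 0,"ty": 0,"tz": 0,"jaw": 0.9}

```text
clock: 21.58
eef_pos: [0.4894, 0.0502, 0.0924]
tool_rot: [0.029, 1.0, 0.0, -0.0]
ft_force: [-0.0, 0.1, 0.4]
opening: 0.0258
grasp_force: 42.4
```

Request:
step_arm:
  deltas:
    - {"ax": 0,"ay": 0,"az": 0,"tx": 0,"ty": 0,"tz": 0.1,"jaw": 0.9}
    - {"ax": 0,"ay": 0,"az": 0,"tx": 0,"ty": 0,"tz": 0.1,"jaw": 0.9}
    - {"ax": 0,"ay": 0,"az": 0,"tx": 0,"ty": 0,"tz": 0,"jaw": 0.9}

```text
clock: 21.95
eef_pos: [0.4898, 0.0504, 0.0914]
tool_rot: [0.029, 1.0, 0.0, 0.0]
ft_force: [-1.3, 1.7, 1.4]
opening: 0.0252
grasp_force: 42.6
```

Request:
step_arm:
  deltas:
    - {"ax": 0,"ay": 0,"az": 0,"tx": 0.02,"ty": 0.04,"tz": 0,"jaw": 0.9}
    - {"ax": 0,"ay": 0,"az": 0,"tx": 0,"ty": 0,"tz": 0.1,"jaw": 0.9}
    - {"ax": 0,"ay": 0,"az": 0,"tx": 0,"ty": 0,"tz": 0,"jaw": 0.9}

```text
clock: 22.32
eef_pos: [0.4894, 0.0507, 0.0896]
tool_rot: [0.029, 1.0, 0.0, -0.0]
ft_force: [-0.5, 1.5, 0.4]
opening: 0.0253
grasp_force: 42.5
```

Request:
step_arm:
  deltas:
    - {"ax": 0,"ay": 0,"az": 0,"tx": 0,"ty": 0,"tz": 0.1,"jaw": 0.9}
    - {"ax": 0,"ay": 0,"az": 0,"tx": 0,"ty": 0,"tz": 0,"jaw": 0.9}

```text
clock: 22.58
eef_pos: [0.4894, 0.0507, 0.0887]
tool_rot: [0.029, 1.0, 0.0, -0.0]
ft_force: [0.2, 1.1, -0.7]
opening: 0.0252
grasp_force: 42.4
```

```bash
python3 -c "
from h import *
go(.4898,.0504,.077,86.5)"
```

```text
eef [0.4894 0.0507 0.0887] psi 86.67 tiltz [-3.e-04  4.e-04 -1.e+00] d cm [-0.04 -0.03  1.17] az 0.17 F [ 0.2  1.1 -0.7] T [ 0.31 -0.03  0.01] q6 -1.53 open 0.0252 t 22.575
```

Request:
step_arm:
  deltas:
    - {"ax": 0,"ay": 0,"az": 0,"tx": 0,"ty": 0.03,"tz": 0.1,"jaw": 0.9}
    - {"ax": 0,"ay": 0,"az": 0,"tx": 0,"ty": 0,"tz": 0.2,"jaw": 0.9}
    - {"ax": 0,"ay": 0,"az": 0,"tx": 0,"ty": 0,"tz": 0.2,"jaw": 0.9}
    - {"ax": 0,"ay": 0,"az": 0,"tx": 0,"ty": 0,"tz": 0,"jaw": 0.9}

```text
clock: 23.08
eef_pos: [0.4894, 0.0508, 0.0836]
tool_rot: [0.029, 1.0, 0.0, -0.0]
ft_force: [-0.5, 1.8, -1.3]
opening: 0.0256
grasp_force: 42.3
```

Request:
step_arm:
  deltas:
    - {"ax": 0,"ay": 0,"az": 0,"tx": 0,"ty": 0,"tz": 0.1,"jaw": 0.9}
    - {"ax": 0,"ay": 0,"az": 0,"tx": 0,"ty": 0,"tz": 0.1,"jaw": 0.9}
    - {"ax": 0,"ay": 0,"az": 0,"tx": 0,"ty": 0,"tz": 0.1,"jaw": 0.9}
    - {"ax": 0,"ay": 0,"az": 0,"tx": 0,"ty": 0,"tz": 0,"jaw": 0.9}

```text
clock: 23.58
eef_pos: [0.4895, 0.0508, 0.0812]
tool_rot: [0.029, 1.0, 0.0, -0.0]
ft_force: [-1.2, 1.1, 2.3]
opening: 0.025
grasp_force: 42.6
```

Request:
step_arm:
  deltas:
    - {"ax": 0,"ay": 0,"az": 0,"tx": 0,"ty": 0,"tz": 0.1,"jaw": 0.9}
    - {"ax": 0,"ay": 0,"az": 0,"tx": 0,"ty": 0,"tz": 0.1,"jaw": 0.9}
    - {"ax": 0,"ay": 0,"az": 0,"tx": 0,"ty": 0,"tz": 0,"jaw": 0.9}

```text
clock: 23.95
eef_pos: [0.4895, 0.0508, 0.0794]
tool_rot: [0.029, 1.0, -0.0, 0.0]
ft_force: [-3.0, 1.1, 5.1]
opening: 0.0252
grasp_force: 42.9
```

Request:
step_arm:
  deltas:
    - {"ax": 0,"ay": 0,"az": 0,"tx": 0.04,"ty": 0.03,"tz": 0.1,"jaw": 0.9}
    - {"ax": 0,"ay": 0,"az": 0,"tx": 0,"ty": 0,"tz": 0.1,"jaw": 0.9}
    - {"ax": 0,"ay": 0,"az": 0,"tx": 0,"ty": 0,"tz": 0.1,"jaw": 0.9}
    - {"ax": 0,"ay": 0,"az": 0,"tx": 0,"ty": 0,"tz": 0,"jaw": 0.9}
  force: 55

```text
clock: 24.45
eef_pos: [0.4895, 0.0508, 0.077]
tool_rot: [0.029, 1.0, -0.0, 0.001]
ft_force: [-3.2, 0.3, 6.6]
opening: 0.0253
grasp_force: 57.3
```

Request:
step_arm:
  deltas:
    - {"ax": 0,"ay": 0,"az": 0,"tx": 0,"ty": 0,"tz": 0.1,"jaw": 0.9}
    - {"ax": 0,"ay": 0,"az": 0,"tx": 0,"ty": 0,"tz": 0,"jaw": 0.9}

```text
clock: 24.7
eef_pos: [0.4895, 0.0508, 0.0766]
tool_rot: [0.029, 1.0, -0.0, 0.001]
ft_force: [-4.1, 0.1, 9.7]
opening: 0.025
grasp_force: 57.9
```

Request:
step_arm:
  deltas:
    - {"ax": 0,"ay": 0,"az": 0,"tx": 0,"ty": 0,"tz": 0.1,"jaw": 0.9}
    - {"ax": 0,"ay": 0,"az": 0,"tx": 0,"ty": 0,"tz": 0,"jaw": 0.9}

```text
clock: 24.95
eef_pos: [0.4895, 0.0508, 0.0765]
tool_rot: [0.029, 1.0, -0.0, 0.001]
ft_force: [-7.2, 0.0, 14.9]
opening: 0.0252
grasp_force: 58.4
```

It is bottomed: z is steady at 0.0765 and the force is rising to 15 N. I'll relieve the side force in x and lean slightly to +y, which is clockwise, so the turntable stays on its stop.

Request:
step_arm:
  deltas:
    - {"ax": 0,"ay": 0,"az": 0,"tx": 0.08,"ty": 0.05,"tz": 0,"jaw": 0.9}
    - {"ax": 0,"ay": 0,"az": 0,"tx": 0.06,"ty": 0.05,"tz": 0,"jaw": 0.9}
    - {"ax": 0,"ay": 0,"az": 0,"tx": 0,"ty": 0,"tz": 0,"jaw": 0.9}

```text
clock: 25.32
eef_pos: [0.4895, 0.0509, 0.0765]
tool_rot: [0.029, 1.0, -0.001, 0.002]
ft_force: [-3.1, -2.3, 11.6]
opening: 0.0247
grasp_force: 58.1
```

Request:
step_arm:
  deltas:
    - {"ax": 0,"ay": 0,"az": 0,"tx": 0.06,"ty": 0.05,"tz": 0,"jaw": 0.9}
    - {"ax": 0,"ay": 0,"az": 0,"tx": 0,"ty": 0,"tz": 0,"jaw": 0.9}
    - {"ax": 0,"ay": 0,"az": 0,"tx": 0,"ty": 0,"tz": 0,"jaw": 0.9}

```text
clock: 25.7
eef_pos: [0.4894, 0.051, 0.0766]
tool_rot: [0.029, 1.0, -0.002, 0.003]
ft_force: [-1.4, -2.8, 10.6]
opening: 0.025
grasp_force: 57.9
```

Request:
step_arm:
  deltas:
    - {"ax": 0,"ay": 0,"az": 0,"tx": 0,"ty": 0.07,"tz": 0.06,"jaw": 0.9}
    - {"ax": 0,"ay": 0,"az": 0,"tx": 0.04,"ty": 0.06,"tz": 0,"jaw": 0.9}
    - {"ax": 0,"ay": 0,"az": 0,"tx": 0,"ty": 0,"tz": 0,"jaw": 0.9}
    - {"ax": 0,"ay": 0,"az": 0,"tx": 0,"ty": 0,"tz": 0,"jaw": 0.9}

```text
clock: 26.2
eef_pos: [0.4895, 0.0511, 0.0765]
tool_rot: [0.029, 1.0, -0.003, 0.003]
ft_force: [-3.0, -5.6, 12.2]
opening: 0.0251
grasp_force: 58.1
```

```bash
python3 - <<'E'
from h import *
t=robot.read_camera("top");s=robot.read_camera("scene");go(.4895,.051,.0765,86.5)
a=cv2.resize(t[110:230,250:350],(400,480),interpolation=cv2.INTER_CUBIC);b=cv2.resize(s[130:230,290:374],(400,480),interpolation=cv2.INTER_CUBIC)
cv2.imwrite("pics/f5.png",np.hstack([a,b]))
E
```

```text
eef [0.4894 0.0511 0.0765] psi 86.64 tiltz [ 0.0065 -0.0063 -1.    ] d cm [-0.01 -0.01  0.  ] az 0.14 F [-1.9 -6.4 12.3] T [-1.09  0.43  0.02] q6 -1.52 open 0.0248 t 26.3
```

View pics/f5.png

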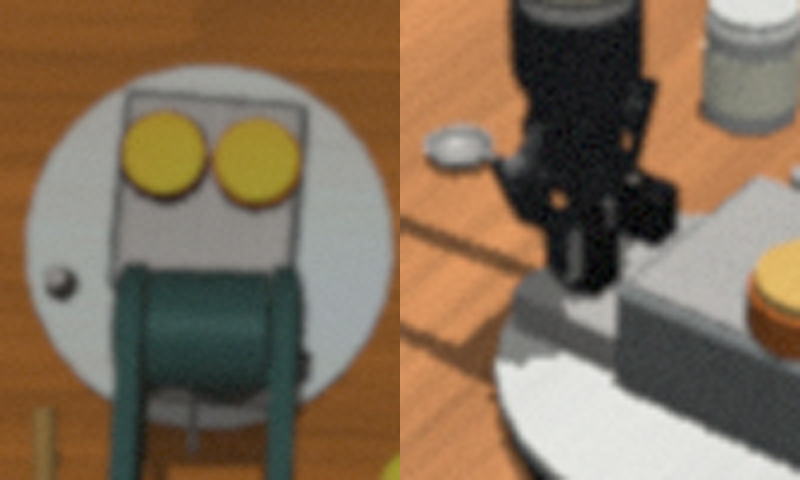

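The ribs line up at crop (193,425). The knob sits down on the bush, held by the fingers. The turntable doesn't move under a 6 N clockwise push, and 12 N down keeps the bush bottomed, so I'll hand it in.

```bash
python3 -c "
from workcell import robot
print(robot.job_done())"
```

```text
the job is handed in; nothing more can be done
None
```

I swung the turntable clockwise onto its stop, fitted the loose black knob on the D-shaft and pressed it fully home, and handed the job in at about 26 s with the knob still held down; the result of the judging was not shown.

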